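Raise a ratchet stand five clicks and put the feed flask on it

TASK

The feed flask must stand higher: take the ratchet stand's handle and lift the empty platform exactly five clicks of the pawl from where it is now, then press it back down until the fifth notch sits firmly on the pawl - gently, since more than 20 N would bend the pawl. Then stand the conical flask upright in the middle of the platform without bumping it down, let go, and leave the beaker, the vial and the stopper where they are.

Things in the scene. Friction and masses are not known exactly. Their poses are not given: they have to be found in the camera images.
- stand: Ratchet stand, fixed to the bench on suction feet: grey foot 104 x 104 mm, 10 high, and a guide tower 30 mm square, 101 high, open with the pawl on its -y side. Origin: centre of the underside, z up; the handle reaches out along its -x. Turned by up to 0.5 rad. The plastic guide grips the column (6 to 8 N either way): it stays where it is left, does not fall onto the pawl and has to be pushed down.
- column: Lifted part (0.25 kg): saw-toothed bar, pitch 10 mm, and screwed on it by an unknown amount the head: aluminium dish (the platform; 82 mm outside, 74 inside, rim 4 above its floor) and handle. Slides only up and down. Origin: centre of the dish's floor, axes as the stand's; 119 to 132 mm above the bench at the start, 188 at the top stop. So its height does not tell the notches: only the clicks do.
- handle (a point): Middle of the handle's black grip, a level bar below the dish along the stand's x: 46 mm long, 14 wide (y), 15 high; 77 mm from the column's axis, 11.5 below the dish's floor. Take it from above by its y sides. Lifting needs 8 to 12 N, 5 to 9 N more just before each click, then drops at once. Pushing down needs 3 to 6 N until the tooth meets the pawl; about 8 N more is firm.
- pawl: Spring-loaded dark steel pawl, upright on the stand's -y side, 10 mm wide, thumb tab on top. Origin: its pivot, 44 mm above the stand's underside. It slips over each tooth as the column rises and springs in under it with a click; pulling the tab outwards (-y) would free a tooth that is lifted off it. More than 25 N between column and pawl spoils it.
- pawl_nose (a point): Upper edge of the pawl's nose, on which a tooth sits. In the stand's frame y = -5.6 mm when in under a tooth, -10 at a tooth's crest. A tooth's seat lies within 1 mm of where its click is felt, so lift 2 to 5 mm past the fifth click (the sixth comes 10 mm after it) before pressing down.
- flask: Empty conical glass flask with a narrow neck, the only one within reach (another, part full, stands back at the wall): 62 mm diameter at the base, 102 high, neck 27 diameter from 73 mm up to the mouth, 65 g. Origin: centre of the underside, z up. Take it by the neck from above.
- beaker: Bystander: glass beaker, 53 mm diameter, 68 high. Origin: centre of the underside.
- vial: Bystander: small white bottle with a green screw cap, 38 mm diameter, 66 high. Origin: centre of the underside.
- stopper: Bystander: tapered reddish-brown rubber stopper, 30 mm diameter, 26 high, right of the stand. Origin: centre of the underside.

How it is judged (in metres and radians):
On the way, in this order (a step that is already met when the one before it is completed fails the run):
1. the empty platform is five clicks up and pressed down on the pawl: the fifth notch sits on the pawl's nose with more than 5 N (distance of column from where it was at the start of the episode between 0.0395 and 0.0515 m and y of pawl_nose in the frame of stand above -0.0062 m and contact force between pawl and column above 5 N and horizontal distance between flask and column above 0.06 m), for 0.2 s.
2. the flask stands upright in the middle of the platform (horizontal distance between flask and column below 0.008 m and z of flask in the frame of column between -0.002 and 0.002 m and angle between flask's own z axis and vertical below 0.06 rad and contact force between flask and the fingers below 0.2 N), for 0.3 s.
At the end, for the whole second after the job is handed in: The column rests on its fifth notch (pawl in under the tooth, dish 39.5 to 51.5 mm above where it began: the first click comes anywhere in the first 10 mm); the flask stands upright (0.06 rad) on the floor of the dish, within 8 mm of its centre, released and still (distance of column from where it was at the start of the episode between 0.0395 and 0.0515 m and y of pawl_nose in the frame of stand above -0.0062 m and horizontal distance between flask and column below 0.008 m and z of flask in the frame of column between -0.002 and 0.002 m and angle between flask's own z axis and vertical below 0.06 rad and linear speed of flask below 0.02 m/s and linear speed of column below 0.005 m/s); the robot touches nothing.
It fails at once if the column is forced onto the pawl with more than 20 N (contact force between pawl and column above 20 N).
It fails at once if the flask is bumped down on the platform with more than 20 N (contact force between flask and column above 20 N).
It fails at once if the flask is tipped by more than 0.5 rad (angle between flask's own z axis and vertical above 0.5 rad).
It fails at once if the beaker, the vial or the stopper is moved more than 20 mm or tipped (distance of any of beaker, vial, stopper from where it was at the start of the episode above 0.02 m or angle between any of beaker, vial, stopper's own z axis and vertical above 0.5 rad).
It also fails if it takes over 72 s, if anything falls off the work surface, if the arm or the gripper's body presses on something with over 40 N, if the wrist force passes 120 N, or if a joint passes its speed limit or range.

ROBOT

A 6-joint arm with a two-finger parallel gripper is mounted at the origin on a cart in front of the work surface, level with it; the furniture and walls round the work are solid. World frame = base frame: x ahead of the robot, y to its left, z up, the work surface at z = 0. Lengths are in mm, angles in rad, forces in N, time in s.
With the tool pointing down it reaches from about 350 to 850 mm from the base axis. Payload 8.1 kg.
Tool frame: the origin (TCP) lies midway between the tips of the shut fingers; the grasp point (between the pads) lies 19 mm behind it; z points along the fingers, y is the line along which they close (so a half turn about z gives the same grasp; the last joint's range is limited). The gripper opens to 85 mm and grips with 20 to 120 N. Pads are 22 mm wide; open, the fingers measure 114 mm over their backs; the gripper's body (76 mm by 85 mm) begins 54 mm behind the grasp point. The pads swing forward as they close: fully open they stand 13 mm farther back than shut.
Start: joints at [-1.322, 0.13, 1.488, -0, 1.523, -0.085], TCP at [196.601, -566.88, 231.292] pointing down, gripper open.
Joint ranges: [-2.96, 2.96], [-0.89, 2.26], [0.02, 2.5], [-1.34, 4.48], [0, 2.73], [-2.66, 2.66]. Speed limits (rad/s): [2.39, 2.39, 2.79, 3.14, 3.14, 3.14].

INTERFACE

Orientations are given as a unit quaternion [x, y, z, w].
In Python, from workcell import read_state, capture, get_calibration, close_job gives the robot as it stands.
- The arm moves only by the tool drive_tool, never from a script. Its argument "commands" is a list of rows, each an object of numbers: "gripper": the finger opening in m, from 0 to 0.0854; "x", "y", "z": the shift along the tool's x, y, z in m; "ax", "ay", "az": the turn, a rotation vector about the tool's x, y, z in degrees. In form: [{"gripper": .., "x": .., "y": .., "z": .., "ax": .., "ay": .., "az": ..}, ...]. A call has 1 to 12 rows; each row is the pose to reach, as a shift and turn from the pose commanded when the call began, along the tool's axes at that moment; what a row does not reach only later rows make up. A row lasts 1/8 s, in which the tool goes at most 62.5 mm and 10.7 degrees, less where a joint would pass 70% of its speed; a pose out of reach is approached as far as the arm can. A call with a gripper value outside its range is refused whole. The fingers move at their own pace and stop on an object; "grip_force" is the grip in N (left out, the last holds). Time passes only in rows, so rows that repeat a pose let the fingers close. It gives the time, the measured TCP pose, the force, the opening and the grip force at its end, in the units of the state.
- read_state(): the state, without advancing time (a new reading comes with each control period).
- capture(name): name is "scene" or "top" or "wrist"; returns the picture (480x640x3 uint8, blue, green, red); there is no depth.
- get_calibration(name): a dict with "mtx" (3x3 intrinsics, pixels), "world_from_camera" (4x4, takes a point from camera to world coordinates). Camera axes: x right, y down, z forward; pixel columns grow to the right and rows downward; lengths in mm; the calibration is good to about 2 mm. A picture is of the moment at which its call begins: read the wrist's pose just before it. get_calibration takes no time and is no camera call; for the wrist camera it gives the pose at the moment of the call.
- close_job(): hands the job in; it is judged then, once.
The state is a dict: "time_s": time; "joint_positions": joint angles; "qvel": joint speeds; "joint_torque": joint torques, N m; "ee_pos": TCP position; "orientation": TCP orientation; "contact_force": force on the tool from outside, world axes, zero at the start; "wrist_torque": the same for the moment, N m; "finger_gap": finger opening in mm; "grip_force": force on a finger pad.
Only numpy, scipy, OpenCV 4.12 (cv2) and the standard library are available. Lean on these libraries where they do the work, as an engineer would, in place of code of your own. Each camera call takes 0.05 s, during which the arm holds its last target. There are 200 camera calls.

## Working session

There is one attempt and no reset: what is moved stays moved. The work goes in short steps, Python scripts to look and compute and a tool call to move; the robot and the scene stay as the last step left them, time stands still between calls to the robot, and variables do not carry over. Pictures are saved under pics/ and viewed, at most 10 in all, crops included, and the job is handed in when it is done.

Besides the shell and the picture viewer there is one more tool, called after "Emit:" by a JSON object that holds its "fn" and its "kwargs", one argument or row to a line. drive_tool: Moves the arm, as the interface text tells. Its arguments: {"type":"object","properties":{"commands":{"type":"array","items":{"type":"object","properties":{"gripper":{"type":"number"},"x":{"type":"number"},"y":{"type":"number"},"z":{"type":"number"},"ax":{"type":"number"},"ay":{"type":"number"},"az":{"type":"number"}}}},"grip_force":{"type":"number"}},"required":["commands"]}

```bash
mkdir -p pics; ls; python3 - <<'E'
from workcell import *
import cv2,numpy as np
s=read_state();print(s)
for n in("scene","top"):
    im=capture(n);cv2.imwrite(f"pics/{n}0.png",im);c=get_calibration(n);print(n,c)
E
```

```text
pics
{'time_s': 0.0, 'joint_positions': array([-1.32238132e+00,  1.31123403e-01,  1.48929339e+00,  3.97027038e-06,
        1.52301656e+00, -8.53895520e-02]), 'qvel': array([-1.40987673e-03,  7.44056379e-05,  7.43318078e-04,  9.20677570e-04,
       -7.50454162e-04,  7.24024424e-04]), 'joint_torque': array([ 1.03867771e-05, -5.69401753e+01, -5.00551021e+01, -3.52663556e-04,
        1.48168160e-02,  7.35674263e-06]), 'ee_pos': array([ 196.4746179 , -566.32867209,  230.2592525 ]), 'orientation': array([ 9.86103716e-01,  1.66128309e-01, -7.29609575e-05, -9.17455181e-04]), 'contact_force': array([0.15523334, 0.61033253, 0.05390384]), 'wrist_torque': array([ 0.01019963,  0.03223446, -0.01216355]), 'grip_force': 0.0, 'finger_gap': 85.2660804627782}
scene {'mtx': array([[492.62702115,   0.        , 322.64169475],
       [  0.        , 492.62702115, 239.52365427],
       [  0.        ,   0.        ,   1.        ]]), 'world_from_camera': array([[ 6.68084712e-01, -3.21976645e-01,  6.70815814e-01,
        -3.17453419e+01],
       [-7.43775647e-01, -2.62966916e-01,  6.14529241e-01,
        -5.11845142e+02],
       [-2.14616978e-02, -9.09494058e-01, -4.15162564e-01,
         4.72484224e+02],
       [ 0.00000000e+00,  0.00000000e+00,  0.00000000e+00,
         1.00000000e+00]])}
top {'mtx': array([[590.16294417,   0.        , 311.98995395],
       [  0.        , 590.16294417, 247.367165  ],
       [  0.        ,   0.        ,   1.        ]]), 'world_from_camera': array([[-1.21497299e-02, -9.98347402e-01,  5.61680418e-02,
         4.72097104e+02],
       [-9.99921145e-01,  1.19520559e-02, -3.85393386e-03,
         3.56786594e+01],
       [ 3.17624128e-03, -5.62104369e-02, -9.98413891e-01,
         1.46775561e+03],
       [ 0.00000000e+00,  0.00000000e+00,  0.00000000e+00,
         1.00000000e+00]])}
```

View pics/top0.png

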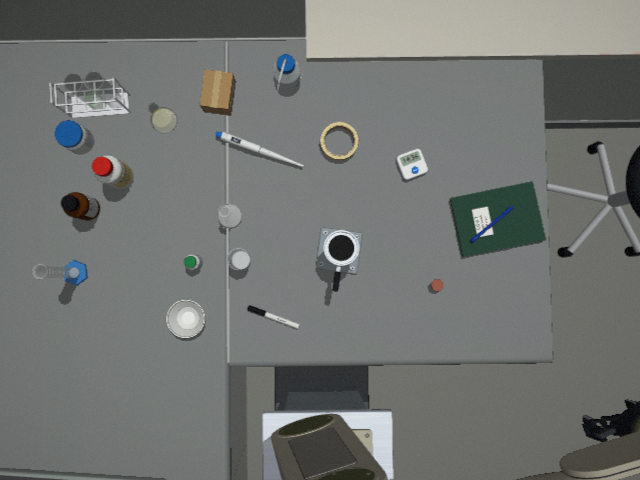

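View pics/scene0.png

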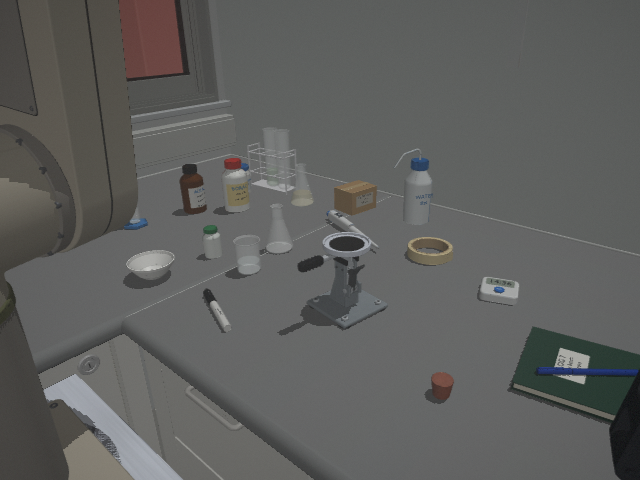

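The top picture shows the dish at (341,247), the handle at about (337,283), the flask at about (230,216), the beaker at (240,260), the vial at (192,262) and the stopper at (437,286). The scene picture shows the flask base at about (279,247) and its mouth at (277,206).

```bash
cat > h.py <<'E'
from workcell import *
import cv2,numpy as np
def ray(c,u,v,z):
    M=c["world_from_camera"];d=M[:3,:3]@np.linalg.solve(c["mtx"],[u,v,1.]);o=M[:3,3]
    return (o+d*(z-o[2])/d[2]).round(1)
def proj(c,p):
    M=c["world_from_camera"];q=c["mtx"]@(M[:3,:3].T@(np.array(p,float)-M[:3,3]));return (q[:2]/q[2]).round(1)
E
python3 - <<'E'
from h import *
t=get_calibration("top");s=get_calibration("scene")
for n,u,v,z in(("dish",341,247,125),("handle",337,283,114),("flaskmouth",226,211,102),("flask base?",230,217,0),("beaker",240,260,68),("vial",191,261,66),("stopper",437,286,26)):print(n,ray(t,u,v,z))
print(ray(s,346,244,125),ray(s,346,244,130),ray(s,279,241,0),ray(s,277,206,102))
im=cv2.imread("pics/top0.png")
a=cv2.resize(im[205:305,300:380],None,fx=5,fy=5,interpolation=cv2.INTER_CUBIC)
b=cv2.resize(im[190:290,180:260],None,fx=5,fy=5,interpolation=cv2.INTER_CUBIC)
cv2.imwrite("pics/crop.png",np.hstack([b,a]))
E
```

```text
dish [547.7 -35.6 125. ]
handle [465.8 -25.8 114. ]
flaskmouth [636.  229.3 102. ]
flask base? [633.1 233.8   0. ]
beaker [522.9 201.4  68. ]
vial [522.  317.9  66. ]
stopper [ 455.2 -273.7   26. ]
[541.  -39.6 125. ] [532.7 -46.4 130. ] [661.9 260.1   0. ] [633.6 227.8 102. ]
```

View pics/crop.png

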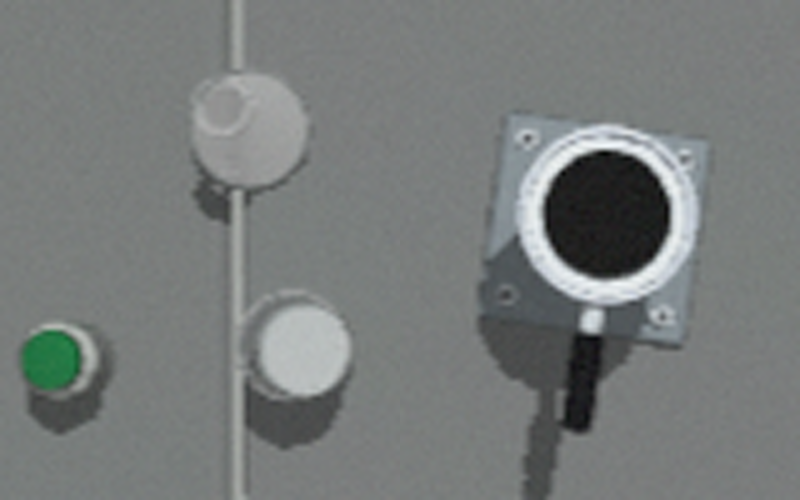

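The crop shows the flask mouth at (224.6,211.4), its base at (230,216), the dish centre at (341.4,247.8) and the grip middle at (336.4,281.4). That puts the stand's yaw at about -0.147 rad. Next I move above the handle, with the tool's y axis across it.

Emit:
{"fn": "drive_tool", "kwargs": {
  "commands": [
    {"gripper":0.06,"x":0.036,"y":-0.035,"az":2.5},
    {"x":0.072,"y":-0.07,"az":5},
    {"x":0.109,"y":-0.105,"az":7.5},
    {"x":0.145,"y":-0.14,"az":10},
    {"x":0.181,"y":-0.176,"az":12.5},
    {"x":0.218,"y":-0.211,"az":15},
    {"x":0.254,"y":-0.246,"az":17.5},
    {"x":0.29,"y":-0.281,"az":20},
    {"x":0.326,"y":-0.316,"az":22.5},
    {"x":0.363,"y":-0.352,"az":24.5},
    {"x":0.399,"y":-0.387,"az":26},
    {"x":0.4355,"y":-0.422,"az":27.6}
  ]
}}

```text
invalid input
```

Emit:
{"fn": "drive_tool", "kwargs": {
  "commands": [
    {},
    {}
  ]
}}

```text
invalid input
```

```bash
python3 - <<'E'
from h import *
s=read_state();c=get_calibration("wrist");cv2.imwrite("pics/w1.png",capture("wrist"))
np.savez("w1.npz",**c)
print(s["time_s"],s["ee_pos"],s["orientation"],s["contact_force"]);print(c)
print(proj(c,[469.5,-25,113]),proj(c,[546.5,-36,125]))
E
```

```text
0.1 [ 196.47997805 -566.40030278  230.36522874] [ 9.86104880e-01  1.66121860e-01 -6.86089753e-05 -8.29724704e-04] [-0.62082759 -0.10416334 -0.23095861]
{'mtx': array([[383.0118194 ,   0.        , 323.62425415],
       [  0.        , 383.0118194 , 236.7847237 ],
       [  0.        ,   0.        ,   1.        ]]), 'world_from_camera': array([[ 3.26284000e-01, -9.07191783e-01, -2.65597101e-01,
         2.63611026e+02],
       [-9.45269923e-01, -3.13697134e-01, -8.97712701e-02,
        -5.43242926e+02],
       [-1.87729073e-03,  2.80351880e-01, -9.59895463e-01,
         3.73254120e+02],
       [ 0.00000000e+00,  0.00000000e+00,  0.00000000e+00,
         1.00000000e+00]])}
[-764.5 -851.6] [ -935.6 -1343.6]
```

View pics/w1.png

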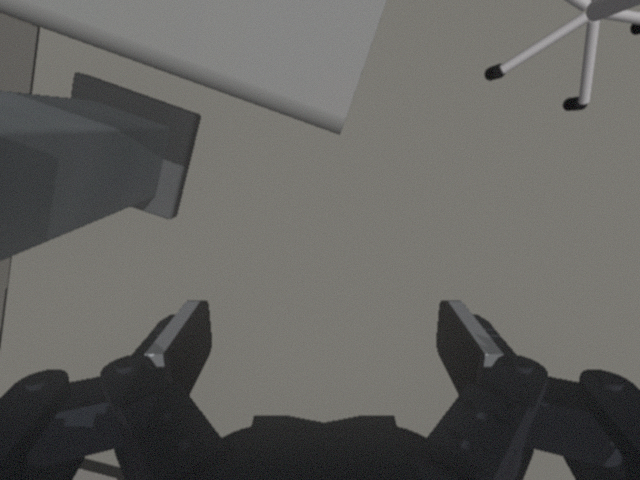

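The move was refused, so the view still shows the start pose: the camera sits on the tool's +x side and the fingers are at the bottom. I'll fill in every key.

Emit:
{"fn": "drive_tool", "kwargs": {
  "commands": [
    {"gripper":0.06,"x":0.036,"y":-0.035,"z":0,"ax":0,"ay":0,"az":2.5},
    {"gripper":0.06,"x":0.072,"y":-0.07,"z":0,"ax":0,"ay":0,"az":5},
    {"gripper":0.06,"x":0.109,"y":-0.105,"z":0,"ax":0,"ay":0,"az":7.5},
    {"gripper":0.06,"x":0.145,"y":-0.14,"z":0,"ax":0,"ay":0,"az":10},
    {"gripper":0.06,"x":0.181,"y":-0.176,"z":0,"ax":0,"ay":0,"az":12.5},
    {"gripper":0.06,"x":0.218,"y":-0.211,"z":0,"ax":0,"ay":0,"az":15},
    {"gripper":0.06,"x":0.254,"y":-0.246,"z":0,"ax":0,"ay":0,"az":17.5},
    {"gripper":0.06,"x":0.29,"y":-0.281,"z":0,"ax":0,"ay":0,"az":20},
    {"gripper":0.06,"x":0.326,"y":-0.316,"z":0,"ax":0,"ay":0,"az":22.5},
    {"gripper":0.06,"x":0.363,"y":-0.352,"z":0,"ax":0,"ay":0,"az":24.5},
    {"gripper":0.06,"x":0.399,"y":-0.387,"z":0,"ax":0,"ay":0,"az":26},
    {"gripper":0.06,"x":0.4355,"y":-0.422,"z":0,"ax":0,"ay":0,"az":27.6}
  ]
}}

```text
time_s: 1.65
ee_pos: [470.2, -23.8, 231.2]
orientation: [0.997, -0.074, 0.0, 0.0]
contact_force: [0.4, 0.0, -1.2]
finger_gap: 59.9
grip_force: 0.0
```

Emit:
{"fn": "drive_tool", "kwargs": {
  "commands": [
    {"gripper":0.06,"x":0,"y":0,"z":0,"ax":0,"ay":0,"az":0},
    {"gripper":0.06,"x":0,"y":0,"z":0,"ax":0,"ay":0,"az":0}
  ]
}}

```text
time_s: 1.9
ee_pos: [469.5, -25.5, 231.0]
orientation: [0.997, -0.073, -0.0, 0.0]
contact_force: [0.2, -0.8, 0.4]
finger_gap: 59.9
grip_force: 0.0
```

```bash
python3 - <<'E'
from h import *
s=read_state();c=get_calibration("wrist");cv2.imwrite("pics/w2.png",capture("wrist"))
np.savez("w2.npz",**c)
print(s["time_s"],s["ee_pos"],s["orientation"],s["contact_force"])
print(proj(c,[469.5,-25,113]),proj(c,[546.5,-36,125]))
E
```

```text
1.9 [469.50188125 -25.47348385 230.96504016] [ 9.97311957e-01 -7.32711010e-02 -4.24321406e-04  1.61712429e-04] [ 0.21214757 -0.80081887  0.36839251]
[323.  229.6] [322.2 113.4]
```

View pics/w2.png

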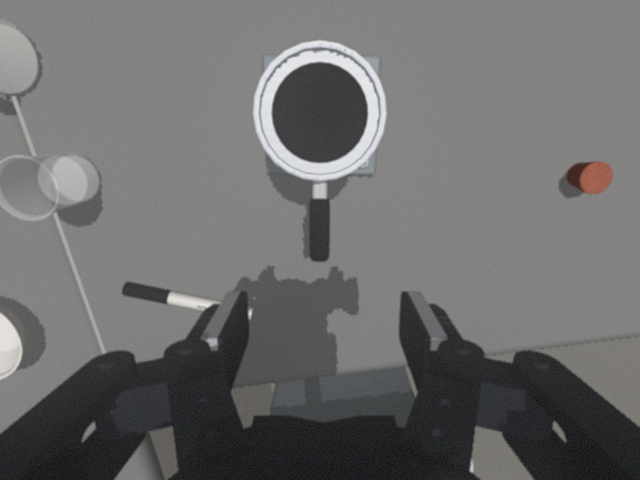

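The wrist view shows the grip at (319.5,198–260), vertical in the picture and about 2.5 mm to the left of the predicted (323,229.6). The dish centre is at (320,110) and its floor is at z≈124. I correct for this and descend.

Emit:
{"fn": "drive_tool", "kwargs": {
  "commands": [
    {"gripper":0.045,"x":0,"y":-0.0025,"z":0.03,"ax":0,"ay":0,"az":0},
    {"gripper":0.045,"x":0,"y":-0.0025,"z":0.06,"ax":0,"ay":0,"az":0},
    {"gripper":0.045,"x":0,"y":-0.0025,"z":0.09,"ax":0,"ay":0,"az":0},
    {"gripper":0.045,"x":0,"y":-0.0025,"z":0.11,"ax":0,"ay":0,"az":0},
    {"gripper":0.045,"x":0,"y":-0.0025,"z":0.125,"ax":0,"ay":0,"az":0},
    {"gripper":0.045,"x":0,"y":-0.0025,"z":0.137,"ax":0,"ay":0,"az":0},
    {"gripper":0.045,"x":0,"y":-0.0025,"z":0.137,"ax":0,"ay":0,"az":0},
    {"gripper":0.045,"x":0,"y":-0.0025,"z":0.137,"ax":0,"ay":0,"az":0}
  ]
}}

```text
time_s: 2.95
ee_pos: [470.7, -23.2, 95.0]
orientation: [0.997, -0.074, 0.001, 0.0]
contact_force: [-0.0, 0.1, -0.3]
finger_gap: 44.9
grip_force: 0.0
```

Emit:
{"fn": "drive_tool", "kwargs": {
  "commands": [
    {"gripper":0.03,"x":0,"y":0,"z":0,"ax":0,"ay":0,"az":0},
    {"gripper":0.02,"x":0,"y":0,"z":0,"ax":0,"ay":0,"az":0},
    {"gripper":0.01,"x":0,"y":0,"z":0,"ax":0,"ay":0,"az":0},
    {"gripper":0.005,"x":0,"y":0,"z":0,"ax":0,"ay":0,"az":0},
    {"gripper":0.0,"x":0,"y":0,"z":0,"ax":0,"ay":0,"az":0},
    {"gripper":0.0,"x":0,"y":0,"z":0,"ax":0,"ay":0,"az":0},
    {"gripper":0.0,"x":0,"y":0,"z":0,"ax":0,"ay":0,"az":0},
    {"gripper":0.0,"x":0,"y":0,"z":0,"ax":0,"ay":0,"az":0}
  ],
  "grip_force": 70
}}

```text
time_s: 3.95
ee_pos: [470.6, -22.5, 94.6]
orientation: [0.997, -0.074, 0.0, -0.0]
contact_force: [1.7, 4.8, 2.3]
finger_gap: 12.4
grip_force: 69.4
```

Emit:
{"fn": "drive_tool", "kwargs": {
  "commands": [
    {"gripper":0.0,"x":0,"y":0,"z":-0.001,"ax":0,"ay":0,"az":0}
  ]
}}

```text
time_s: 4.08
ee_pos: [470.4, -22.5, 94.8]
orientation: [0.997, -0.074, 0.0, -0.0]
contact_force: [7.2, 4.6, -11.7]
finger_gap: 12.4
grip_force: 68.2
```

Emit:
{"fn": "drive_tool", "kwargs": {
  "commands": [
    {"gripper":0.0,"x":0,"y":0,"z":-0.001,"ax":0,"ay":0,"az":0}
  ]
}}

```text
time_s: 4.2
ee_pos: [470.4, -22.5, 95.2]
orientation: [0.997, -0.074, 0.0, -0.0]
contact_force: [10.9, 4.4, -15.1]
finger_gap: 13.0
grip_force: 68.2
```

Emit:
{"fn": "drive_tool", "kwargs": {
  "commands": [
    {"gripper":0.0,"x":0,"y":0,"z":-0.001,"ax":0,"ay":0,"az":0}
  ]
}}

```text
time_s: 4.32
ee_pos: [470.4, -22.5, 95.8]
orientation: [0.997, -0.074, 0.0, -0.0]
contact_force: [12.0, 4.1, -17.3]
finger_gap: 12.5
grip_force: 68.2
```

Emit:
{"fn": "drive_tool", "kwargs": {
  "commands": [
    {"gripper":0.0,"x":0,"y":0,"z":-0.001,"ax":0,"ay":0,"az":0}
  ]
}}

```text
time_s: 4.45
ee_pos: [470.4, -22.5, 96.7]
orientation: [0.997, -0.074, 0.0, -0.0]
contact_force: [12.2, 3.8, -16.8]
finger_gap: 12.8
grip_force: 68.2
```

Emit:
{"fn": "drive_tool", "kwargs": {
  "commands": [
    {"gripper":0.0,"x":0,"y":0,"z":-0.001,"ax":0,"ay":0,"az":0}
  ]
}}

```text
time_s: 4.58
ee_pos: [470.4, -22.5, 97.6]
orientation: [0.997, -0.074, 0.0, -0.0]
contact_force: [12.7, 4.1, -18.2]
finger_gap: 12.8
grip_force: 68.2
```

Emit:
{"fn": "drive_tool", "kwargs": {
  "commands": [
    {"gripper":0.0,"x":0,"y":0,"z":-0.001,"ax":0,"ay":0,"az":0}
  ]
}}

```text
time_s: 4.7
ee_pos: [470.4, -22.5, 98.5]
orientation: [0.997, -0.074, 0.0, -0.001]
contact_force: [14.3, 3.7, -18.7]
finger_gap: 12.9
grip_force: 68.2
```

Emit:
{"fn": "drive_tool", "kwargs": {
  "commands": [
    {"gripper":0.0,"x":0,"y":0,"z":-0.001,"ax":0,"ay":0,"az":0}
  ]
}}

```text
time_s: 4.82
ee_pos: [470.5, -22.5, 99.9]
orientation: [0.997, -0.074, 0.0, -0.0]
contact_force: [8.4, 3.7, -8.1]
finger_gap: 12.6
grip_force: 69.7
```

Emit:
{"fn": "drive_tool", "kwargs": {
  "commands": [
    {"gripper":0.0,"x":0,"y":0,"z":-0.001,"ax":0,"ay":0,"az":0}
  ]
}}

```text
time_s: 4.95
ee_pos: [470.5, -22.5, 101.4]
orientation: [0.997, -0.074, 0.0, -0.0]
contact_force: [8.3, 3.9, -9.1]
finger_gap: 12.6
grip_force: 69.4
```

Emit:
{"fn": "drive_tool", "kwargs": {
  "commands": [
    {"gripper":0.0,"x":0,"y":0,"z":-0.001,"ax":0,"ay":0,"az":0}
  ]
}}

```text
time_s: 5.08
ee_pos: [470.4, -22.5, 102.2]
orientation: [0.997, -0.074, 0.0, -0.0]
contact_force: [10.3, 4.3, -13.7]
finger_gap: 12.6
grip_force: 68.7
```

Emit:
{"fn": "drive_tool", "kwargs": {
  "commands": [
    {"gripper":0.0,"x":0,"y":0,"z":-0.001,"ax":0,"ay":0,"az":0}
  ]
}}

```text
time_s: 5.2
ee_pos: [470.4, -22.5, 102.9]
orientation: [0.997, -0.074, 0.0, -0.0]
contact_force: [10.9, 3.8, -15.9]
finger_gap: 12.7
grip_force: 68.5
```

Emit:
{"fn": "drive_tool", "kwargs": {
  "commands": [
    {"gripper":0.0,"x":0,"y":0,"z":-0.001,"ax":0,"ay":0,"az":0}
  ]
}}

```text
time_s: 5.32
ee_pos: [470.4, -22.5, 103.8]
orientation: [0.997, -0.074, 0.0, -0.001]
contact_force: [11.3, 4.1, -17.2]
finger_gap: 12.8
grip_force: 68.4
```

Emit:
{"fn": "drive_tool", "kwargs": {
  "commands": [
    {"gripper":0.0,"x":0,"y":0,"z":-0.001,"ax":0,"ay":0,"az":0}
  ]
}}

```text
time_s: 5.45
ee_pos: [470.4, -22.5, 104.7]
orientation: [0.997, -0.074, 0.0, -0.001]
contact_force: [11.9, 3.7, -16.5]
finger_gap: 12.7
grip_force: 68.4
```

Emit:
{"fn": "drive_tool", "kwargs": {
  "commands": [
    {"gripper":0.0,"x":0,"y":0,"z":-0.001,"ax":0,"ay":0,"az":0}
  ]
}}

```text
time_s: 5.58
ee_pos: [470.4, -22.5, 105.7]
orientation: [0.997, -0.074, 0.0, -0.001]
contact_force: [11.9, 3.3, -17.7]
finger_gap: 12.9
grip_force: 68.3
```

Emit:
{"fn": "drive_tool", "kwargs": {
  "commands": [
    {"gripper":0.0,"x":0,"y":0,"z":-0.001,"ax":0,"ay":0,"az":0}
  ]
}}

```text
time_s: 5.7
ee_pos: [470.4, -22.5, 106.6]
orientation: [0.997, -0.074, 0.0, -0.001]
contact_force: [13.0, 2.8, -18.0]
finger_gap: 12.6
grip_force: 68.2
```

Emit:
{"fn": "drive_tool", "kwargs": {
  "commands": [
    {"gripper":0.0,"x":0,"y":0,"z":-0.001,"ax":0,"ay":0,"az":0}
  ]
}}

```text
time_s: 5.82
ee_pos: [470.4, -22.5, 107.5]
orientation: [0.997, -0.074, 0.0, -0.001]
contact_force: [12.6, 3.5, -17.8]
finger_gap: 12.5
grip_force: 68.2
```

Emit:
{"fn": "drive_tool", "kwargs": {
  "commands": [
    {"gripper":0.0,"x":0,"y":0,"z":-0.001,"ax":0,"ay":0,"az":0}
  ]
}}

```text
time_s: 5.95
ee_pos: [470.4, -22.5, 108.5]
orientation: [0.997, -0.074, 0.0, -0.001]
contact_force: [13.8, 4.7, -18.5]
finger_gap: 12.8
grip_force: 68.2
```

Emit:
{"fn": "drive_tool", "kwargs": {
  "commands": [
    {"gripper":0.0,"x":0,"y":0,"z":-0.001,"ax":0,"ay":0,"az":0}
  ]
}}

```text
time_s: 6.08
ee_pos: [470.4, -22.5, 109.8]
orientation: [0.997, -0.074, 0.0, -0.001]
contact_force: [10.2, 3.1, -7.2]
finger_gap: 12.8
grip_force: 69.9
```

Emit:
{"fn": "drive_tool", "kwargs": {
  "commands": [
    {"gripper":0.0,"x":0,"y":0,"z":-0.001,"ax":0,"ay":0,"az":0}
  ]
}}

```text
time_s: 6.2
ee_pos: [470.5, -22.5, 111.3]
orientation: [0.997, -0.074, 0.0, -0.0]
contact_force: [8.7, 4.9, -9.0]
finger_gap: 12.6
grip_force: 69.5
```

Emit:
{"fn": "drive_tool", "kwargs": {
  "commands": [
    {"gripper":0.0,"x":0,"y":0,"z":-0.001,"ax":0,"ay":0,"az":0}
  ]
}}

```text
time_s: 6.32
ee_pos: [470.4, -22.5, 112.2]
orientation: [0.997, -0.074, 0.0, -0.0]
contact_force: [9.3, 3.8, -14.6]
finger_gap: 13.0
grip_force: 68.8
```

Emit:
{"fn": "drive_tool", "kwargs": {
  "commands": [
    {"gripper":0.0,"x":0,"y":0,"z":-0.001,"ax":0,"ay":0,"az":0},
    {"gripper":0.0,"x":0,"y":0,"z":-0.002,"ax":0,"ay":0,"az":0},
    {"gripper":0.0,"x":0,"y":0,"z":-0.003,"ax":0,"ay":0,"az":0},
    {"gripper":0.0,"x":0,"y":0,"z":-0.004,"ax":0,"ay":0,"az":0}
  ]
}}

```text
time_s: 6.82
ee_pos: [470.4, -22.5, 115.6]
orientation: [0.997, -0.074, 0.0, -0.001]
contact_force: [12.6, 3.6, -17.9]
finger_gap: 12.7
grip_force: 68.4
```

Emit:
{"fn": "drive_tool", "kwargs": {
  "commands": [
    {"gripper":0.0,"x":0,"y":0,"z":-0.001,"ax":0,"ay":0,"az":0}
  ]
}}

```text
time_s: 6.95
ee_pos: [470.4, -22.5, 116.5]
orientation: [0.997, -0.074, 0.0, -0.001]
contact_force: [12.9, 4.6, -18.2]
finger_gap: 12.5
grip_force: 68.3
```

Emit:
{"fn": "drive_tool", "kwargs": {
  "commands": [
    {"gripper":0.0,"x":0,"y":0,"z":-0.001,"ax":0,"ay":0,"az":0}
  ]
}}

```text
time_s: 7.08
ee_pos: [470.4, -22.5, 117.5]
orientation: [0.997, -0.074, 0.0, -0.001]
contact_force: [12.3, 5.2, -18.5]
finger_gap: 12.8
grip_force: 68.3
```

Emit:
{"fn": "drive_tool", "kwargs": {
  "commands": [
    {"gripper":0.0,"x":0,"y":0,"z":-0.001,"ax":0,"ay":0,"az":0}
  ]
}}

```text
time_s: 7.2
ee_pos: [470.4, -22.5, 118.4]
orientation: [0.997, -0.074, 0.0, -0.001]
contact_force: [13.5, 4.4, -19.2]
finger_gap: 13.2
grip_force: 68.2
```

Emit:
{"fn": "drive_tool", "kwargs": {
  "commands": [
    {"gripper":0.0,"x":0,"y":0,"z":-0.001,"ax":0,"ay":0,"az":0}
  ]
}}

```text
time_s: 7.32
ee_pos: [470.4, -22.5, 119.7]
orientation: [0.997, -0.074, 0.0, -0.001]
contact_force: [10.5, 4.3, -10.5]
finger_gap: 12.9
grip_force: 69.2
```

Emit:
{"fn": "drive_tool", "kwargs": {
  "commands": [
    {"gripper":0.0,"x":0,"y":0,"z":-0.001,"ax":0,"ay":0,"az":0}
  ]
}}

```text
time_s: 7.45
ee_pos: [470.5, -22.5, 121.3]
orientation: [0.997, -0.074, 0.0, -0.0]
contact_force: [8.3, 4.7, -10.4]
finger_gap: 13.0
grip_force: 69.5
```

Emit:
{"fn": "drive_tool", "kwargs": {
  "commands": [
    {"gripper":0.0,"x":0,"y":0,"z":-0.001,"ax":0,"ay":0,"az":0}
  ]
}}

```text
time_s: 7.58
ee_pos: [470.4, -22.5, 122.2]
orientation: [0.997, -0.074, 0.0, -0.0]
contact_force: [9.9, 4.2, -14.0]
finger_gap: 12.2
grip_force: 68.9
```

Emit:
{"fn": "drive_tool", "kwargs": {
  "commands": [
    {"gripper":0.0,"x":0,"y":0,"z":-0.001,"ax":0,"ay":0,"az":0}
  ]
}}

```text
time_s: 7.7
ee_pos: [470.4, -22.5, 122.8]
orientation: [0.997, -0.074, 0.0, -0.001]
contact_force: [11.5, 3.8, -16.5]
finger_gap: 12.6
grip_force: 68.6
```

Clicks have come at about 99, 109 and 119. I continue through the fourth, then feel for the fifth.

Emit:
{"fn": "drive_tool", "kwargs": {
  "commands": [
    {"gripper":0.0,"x":0,"y":0,"z":-0.001,"ax":0,"ay":0,"az":0},
    {"gripper":0.0,"x":0,"y":0,"z":-0.002,"ax":0,"ay":0,"az":0},
    {"gripper":0.0,"x":0,"y":0,"z":-0.003,"ax":0,"ay":0,"az":0},
    {"gripper":0.0,"x":0,"y":0,"z":-0.004,"ax":0,"ay":0,"az":0},
    {"gripper":0.0,"x":0,"y":0,"z":-0.005,"ax":0,"ay":0,"az":0}
  ]
}}

```text
time_s: 8.32
ee_pos: [470.4, -22.5, 127.4]
orientation: [0.997, -0.074, 0.0, -0.001]
contact_force: [13.7, 3.6, -18.2]
finger_gap: 12.5
grip_force: 68.3
```

Emit:
{"fn": "drive_tool", "kwargs": {
  "commands": [
    {"gripper":0.0,"x":0,"y":0,"z":-0.001,"ax":0,"ay":0,"az":0}
  ]
}}

```text
time_s: 8.45
ee_pos: [470.4, -22.5, 128.4]
orientation: [0.997, -0.074, 0.0, -0.001]
contact_force: [13.7, 3.6, -18.7]
finger_gap: 12.6
grip_force: 68.2
```

Emit:
{"fn": "drive_tool", "kwargs": {
  "commands": [
    {"gripper":0.0,"x":0,"y":0,"z":-0.001,"ax":0,"ay":0,"az":0}
  ]
}}

```text
time_s: 8.57
ee_pos: [470.5, -22.5, 129.6]
orientation: [0.997, -0.074, 0.0, -0.001]
contact_force: [9.7, 5.2, -11.4]
finger_gap: 12.6
grip_force: 69.1
```

Emit:
{"fn": "drive_tool", "kwargs": {
  "commands": [
    {"gripper":0.0,"x":0,"y":0,"z":-0.001,"ax":0,"ay":0,"az":0}
  ]
}}

```text
time_s: 8.7
ee_pos: [470.5, -22.5, 131.2]
orientation: [0.997, -0.074, 0.0, -0.0]
contact_force: [8.6, 4.4, -9.8]
finger_gap: 12.5
grip_force: 69.5
```

Emit:
{"fn": "drive_tool", "kwargs": {
  "commands": [
    {"gripper":0.0,"x":0,"y":0,"z":-0.001,"ax":0,"ay":0,"az":0},
    {"gripper":0.0,"x":0,"y":0,"z":-0.002,"ax":0,"ay":0,"az":0},
    {"gripper":0.0,"x":0,"y":0,"z":-0.003,"ax":0,"ay":0,"az":0},
    {"gripper":0.0,"x":0,"y":0,"z":-0.004,"ax":0,"ay":0,"az":0},
    {"gripper":0.0,"x":0,"y":0,"z":-0.005,"ax":0,"ay":0,"az":0},
    {"gripper":0.0,"x":0,"y":0,"z":-0.006,"ax":0,"ay":0,"az":0}
  ]
}}

```text
time_s: 9.45
ee_pos: [470.4, -22.5, 136.4]
orientation: [0.997, -0.074, 0.0, -0.001]
contact_force: [12.5, 3.2, -17.1]
finger_gap: 12.7
grip_force: 68.3
```

Emit:
{"fn": "drive_tool", "kwargs": {
  "commands": [
    {"gripper":0.0,"x":0,"y":0,"z":-0.001,"ax":0,"ay":0,"az":0}
  ]
}}

```text
time_s: 9.57
ee_pos: [470.4, -22.5, 137.4]
orientation: [0.997, -0.074, 0.0, -0.001]
contact_force: [13.7, 4.1, -18.4]
finger_gap: 12.7
grip_force: 68.3
```

Emit:
{"fn": "drive_tool", "kwargs": {
  "commands": [
    {"gripper":0.0,"x":0,"y":0,"z":-0.001,"ax":0,"ay":0,"az":0}
  ]
}}

```text
time_s: 9.7
ee_pos: [470.4, -22.5, 138.3]
orientation: [0.997, -0.074, 0.0, -0.001]
contact_force: [13.3, 4.0, -17.7]
finger_gap: 12.8
grip_force: 68.2
```

Emit:
{"fn": "drive_tool", "kwargs": {
  "commands": [
    {"gripper":0.0,"x":0,"y":0,"z":-0.001,"ax":0,"ay":0,"az":0}
  ]
}}

```text
time_s: 9.82
ee_pos: [470.4, -22.5, 139.5]
orientation: [0.997, -0.074, 0.0, -0.001]
contact_force: [10.4, 5.1, -12.5]
finger_gap: 12.6
grip_force: 69.2
```

Fifth click felt at about 139. I lift 3 mm further, then press down in small steps.

Emit:
{"fn": "drive_tool", "kwargs": {
  "commands": [
    {"gripper":0.0,"x":0,"y":0,"z":-0.001,"ax":0,"ay":0,"az":0},
    {"gripper":0.0,"x":0,"y":0,"z":-0.002,"ax":0,"ay":0,"az":0},
    {"gripper":0.0,"x":0,"y":0,"z":-0.0025,"ax":0,"ay":0,"az":0},
    {"gripper":0.0,"x":0,"y":0,"z":-0.0025,"ax":0,"ay":0,"az":0}
  ]
}}

```text
time_s: 10.32
ee_pos: [470.5, -22.5, 142.4]
orientation: [0.997, -0.074, 0.0, -0.001]
contact_force: [9.4, 3.9, -12.7]
finger_gap: 12.5
grip_force: 69.0
```

Emit:
{"fn": "drive_tool", "kwargs": {
  "commands": [
    {"gripper":0.0,"x":0,"y":0,"z":0.0005,"ax":0,"ay":0,"az":0},
    {"gripper":0.0,"x":0,"y":0,"z":0.001,"ax":0,"ay":0,"az":0},
    {"gripper":0.0,"x":0,"y":0,"z":0.0015,"ax":0,"ay":0,"az":0}
  ]
}}

```text
time_s: 10.7
ee_pos: [470.5, -22.5, 142.1]
orientation: [0.997, -0.074, 0.0, -0.0]
contact_force: [2.9, 5.1, 0.5]
finger_gap: 13.0
grip_force: 70.7
```

Emit:
{"fn": "drive_tool", "kwargs": {
  "commands": [
    {"gripper":0.0,"x":0,"y":0,"z":0.0005,"ax":0,"ay":0,"az":0}
  ]
}}

```text
time_s: 10.82
ee_pos: [470.5, -22.5, 142.0]
orientation: [0.997, -0.074, 0.0, -0.0]
contact_force: [-0.2, 3.7, 3.2]
finger_gap: 12.6
grip_force: 71.1
```

Emit:
{"fn": "drive_tool", "kwargs": {
  "commands": [
    {"gripper":0.0,"x":0,"y":0,"z":0.0005,"ax":0,"ay":0,"az":0}
  ]
}}

```text
time_s: 10.95
ee_pos: [470.6, -22.5, 141.8]
orientation: [0.997, -0.074, 0.0, -0.0]
contact_force: [-0.0, 4.5, 4.8]
finger_gap: 12.6
grip_force: 71.4
```

Emit:
{"fn": "drive_tool", "kwargs": {
  "commands": [
    {"gripper":0.0,"x":0,"y":0,"z":0.0005,"ax":0,"ay":0,"az":0}
  ]
}}

```text
time_s: 11.08
ee_pos: [470.6, -22.5, 141.4]
orientation: [0.997, -0.074, 0.0, -0.0]
contact_force: [-0.0, 5.5, 4.0]
finger_gap: 12.5
grip_force: 71.5
```

Emit:
{"fn": "drive_tool", "kwargs": {
  "commands": [
    {"gripper":0.0,"x":0,"y":0,"z":0.0005,"ax":0,"ay":0,"az":0}
  ]
}}

```text
time_s: 11.2
ee_pos: [470.6, -22.5, 140.9]
orientation: [0.997, -0.074, 0.0, -0.0]
contact_force: [0.6, 5.1, 4.7]
finger_gap: 12.5
grip_force: 71.5
```

Emit:
{"fn": "drive_tool", "kwargs": {
  "commands": [
    {"gripper":0.0,"x":0,"y":0,"z":0.0005,"ax":0,"ay":0,"az":0}
  ]
}}

```text
time_s: 11.32
ee_pos: [470.6, -22.5, 140.4]
orientation: [0.997, -0.074, 0.0, -0.0]
contact_force: [-0.3, 5.7, 4.9]
finger_gap: 12.6
grip_force: 71.5
```

Emit:
{"fn": "drive_tool", "kwargs": {
  "commands": [
    {"gripper":0.0,"x":0,"y":0,"z":0.0005,"ax":0,"ay":0,"az":0}
  ]
}}

```text
time_s: 11.45
ee_pos: [470.5, -22.6, 139.9]
orientation: [0.997, -0.074, 0.0, -0.0]
contact_force: [-0.7, 6.6, 5.3]
finger_gap: 12.6
grip_force: 71.6
```

Emit:
{"fn": "drive_tool", "kwargs": {
  "commands": [
    {"gripper":0.0,"x":0,"y":0,"z":0.0003,"ax":0,"ay":0,"az":0}
  ]
}}

```text
time_s: 11.58
ee_pos: [470.6, -22.5, 139.7]
orientation: [0.997, -0.074, 0.0, -0.0]
contact_force: [-1.2, 5.4, 7.0]
finger_gap: 12.7
grip_force: 71.8
```

Emit:
{"fn": "drive_tool", "kwargs": {
  "commands": [
    {"gripper":0.0,"x":0,"y":0,"z":0.0003,"ax":0,"ay":0,"az":0}
  ]
}}

```text
time_s: 11.7
ee_pos: [470.6, -22.5, 139.7]
orientation: [0.997, -0.074, 0.0, -0.0]
contact_force: [-2.1, 5.2, 8.3]
finger_gap: 12.9
grip_force: 71.9
```

Emit:
{"fn": "drive_tool", "kwargs": {
  "commands": [
    {"gripper":0.0,"x":0,"y":0,"z":0.0003,"ax":0,"ay":0,"az":0},
    {"gripper":0.0,"x":0,"y":0,"z":0.0003,"ax":0,"ay":0,"az":0}
  ]
}}

```text
time_s: 11.95
ee_pos: [470.6, -22.5, 139.5]
orientation: [0.997, -0.074, 0.001, -0.0]
contact_force: [-3.3, 5.6, 7.9]
finger_gap: 12.9
grip_force: 72.1
```

Emit:
{"fn": "drive_tool", "kwargs": {
  "commands": [
    {"gripper":0.0,"x":0,"y":0,"z":0.0003,"ax":0,"ay":0,"az":0},
    {"gripper":0.0,"x":0,"y":0,"z":0.0003,"ax":0,"ay":0,"az":0}
  ]
}}

```text
time_s: 12.2
ee_pos: [470.6, -22.5, 139.4]
orientation: [0.997, -0.074, 0.001, -0.0]
contact_force: [-4.0, 5.9, 10.8]
finger_gap: 12.3
grip_force: 72.3
```

Emit:
{"fn": "drive_tool", "kwargs": {
  "commands": [
    {"gripper":0.0,"x":0,"y":0,"z":0.0003,"ax":0,"ay":0,"az":0},
    {"gripper":0.0,"x":0,"y":0,"z":0.0003,"ax":0,"ay":0,"az":0},
    {"gripper":0.0,"x":0,"y":0,"z":0.0003,"ax":0,"ay":0,"az":0}
  ]
}}

```text
time_s: 12.58
ee_pos: [470.6, -22.5, 139.3]
orientation: [0.997, -0.074, 0.001, -0.0]
contact_force: [-4.5, 4.8, 12.1]
finger_gap: 12.5
grip_force: 72.6
```

Emit:
{"fn": "drive_tool", "kwargs": {
  "commands": [
    {"gripper":0.0,"x":0,"y":0,"z":0.0003,"ax":0,"ay":0,"az":0},
    {"gripper":0.0,"x":0,"y":0,"z":0.0003,"ax":0,"ay":0,"az":0},
    {"gripper":0.0,"x":0,"y":0,"z":0.0003,"ax":0,"ay":0,"az":0}
  ]
}}

```text
time_s: 12.95
ee_pos: [470.6, -22.5, 139.2]
orientation: [0.997, -0.074, 0.001, -0.0]
contact_force: [-6.3, 6.2, 14.5]
finger_gap: 12.4
grip_force: 72.8
```

The press reads 14.5 N, of which about 9.5 N is on the pawl. I hold, then release and rise clear.

Emit:
{"fn": "drive_tool", "kwargs": {
  "commands": [
    {"gripper":0.0,"x":0,"y":0,"z":0.0001,"ax":0,"ay":0,"az":0},
    {"gripper":0.0,"x":0,"y":0,"z":0.0001,"ax":0,"ay":0,"az":0},
    {"gripper":0.0,"x":0,"y":0,"z":0.0001,"ax":0,"ay":0,"az":0},
    {"gripper":0.0,"x":0,"y":0,"z":0.0001,"ax":0,"ay":0,"az":0}
  ]
}}

```text
time_s: 13.45
ee_pos: [470.6, -22.5, 139.2]
orientation: [0.997, -0.074, 0.001, -0.0]
contact_force: [-7.9, 4.8, 14.9]
finger_gap: 12.8
grip_force: 72.8
```

Emit:
{"fn": "drive_tool", "kwargs": {
  "commands": [
    {"gripper":0.045,"x":0,"y":0,"z":0,"ax":0,"ay":0,"az":0},
    {"gripper":0.045,"x":0,"y":0,"z":0,"ax":0,"ay":0,"az":0},
    {"gripper":0.045,"x":0,"y":0,"z":0,"ax":0,"ay":0,"az":0},
    {"gripper":0.045,"x":0,"y":0,"z":0,"ax":0,"ay":0,"az":0}
  ]
}}

```text
time_s: 13.95
ee_pos: [470.0, -23.1, 137.1]
orientation: [0.997, -0.074, -0.0, 0.0]
contact_force: [0.4, -0.2, 0.0]
finger_gap: 45.1
grip_force: 0.0
```

Emit:
{"fn": "drive_tool", "kwargs": {
  "commands": [
    {"gripper":0.045,"x":0,"y":0,"z":-0.02,"ax":0,"ay":0,"az":0},
    {"gripper":0.045,"x":0,"y":0,"z":-0.05,"ax":0,"ay":0,"az":0},
    {"gripper":0.045,"x":0,"y":0,"z":-0.09,"ax":0,"ay":0,"az":0},
    {"gripper":0.045,"x":0,"y":0,"z":-0.115,"ax":0,"ay":0,"az":0},
    {"gripper":0.045,"x":0,"y":0,"z":-0.115,"ax":0,"ay":0,"az":0},
    {"gripper":0.045,"x":0,"y":0,"z":-0.115,"ax":0,"ay":0,"az":0}
  ]
}}

```text
time_s: 14.7
ee_pos: [469.7, -23.0, 251.2]
orientation: [0.997, -0.074, -0.001, -0.0]
contact_force: [-0.8, 0.7, -0.6]
finger_gap: 44.9
grip_force: 0.0
```

```bash
python3 - <<'E'
from h import *
s=read_state();c=get_calibration("wrist");cv2.imwrite("pics/w3.png",capture("wrist"))
np.savez("w3.npz",**c)
print(s["time_s"],s["ee_pos"],s["orientation"],c["world_from_camera"][:3,3])
t=get_calibration("top")
print(ray(t,224.6,211.4,102),ray(t,230,216,0))
q=s["orientation"];a=2*np.arctan2(q[1],q[0]);print("yaw",a)
print(proj(c,[548,-34.5,169]))
E
```

```text
14.7 [469.73401716 -22.99801883 251.20336189] [ 9.97263955e-01 -7.39195943e-02 -7.04403664e-04 -4.05231383e-05] [540.16920443 -33.54091432 394.0001917 ]
[635.1 232.5 102. ] [635.6 233.8   0. ]
yaw -0.14797419248019958
[323.4 109.5]
```

View pics/w3.png

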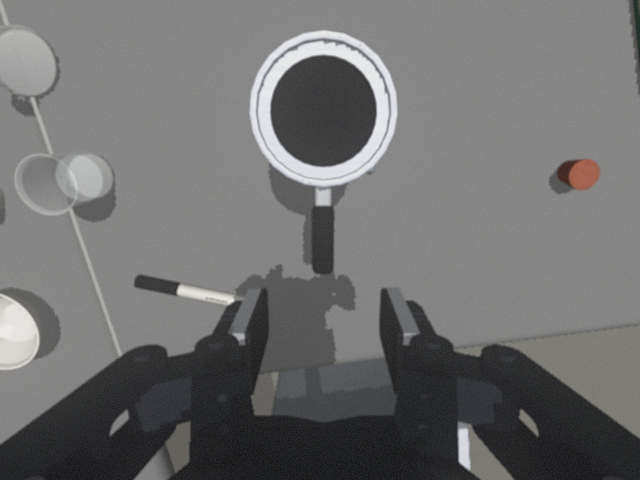

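Dish now at (324,108.5) in the wrist view with the rim circle spanning u 250–398 and v 30–187; the handle is at u=323. The column stayed where it was pressed. I move above the flask.

Emit:
{"fn": "drive_tool", "kwargs": {
  "commands": [
    {"gripper":0.065,"x":0.018,"y":-0.04,"z":0,"ax":0,"ay":0,"az":0},
    {"gripper":0.065,"x":0.036,"y":-0.079,"z":0,"ax":0,"ay":0,"az":0},
    {"gripper":0.065,"x":0.054,"y":-0.119,"z":0,"ax":0,"ay":0,"az":0},
    {"gripper":0.065,"x":0.072,"y":-0.159,"z":0,"ax":0,"ay":0,"az":0},
    {"gripper":0.065,"x":0.09,"y":-0.198,"z":0,"ax":0,"ay":0,"az":0},
    {"gripper":0.065,"x":0.108,"y":-0.238,"z":0,"ax":0,"ay":0,"az":0},
    {"gripper":0.065,"x":0.126,"y":-0.278,"z":0,"ax":0,"ay":0,"az":0},
    {"gripper":0.065,"x":0.126,"y":-0.278,"z":0,"ax":0,"ay":0,"az":0},
    {"gripper":0.065,"x":0.126,"y":-0.278,"z":0,"ax":0,"ay":0,"az":0}
  ]
}}

```text
time_s: 15.88
ee_pos: [635.0, 233.0, 250.5]
orientation: [0.997, -0.074, -0.001, 0.001]
contact_force: [0.5, -0.4, 0.1]
finger_gap: 65.3
grip_force: 0.0
```

```bash
python3 - <<'E'
from h import *
s=read_state();c=get_calibration("wrist");cv2.imwrite("pics/w4.png",capture("wrist"))
print(s["time_s"],s["ee_pos"],s["orientation"],c["world_from_camera"][:3,3])
np.savez("w4.npz",**c)
print(proj(c,[635.3,233,102]),proj(c,[635.3,233,0]))
# dish rim in w3: bright blob, outer edge
im=cv2.imread("pics/w3.png");g=cv2.cvtColor(im,cv2.COLOR_BGR2GRAY);c3=np.load("w3.npz")
m=((g>150)*255).astype(np.uint8);m[:, :230]=0;m[:,420:]=0;m[186:]=0
k=max(cv2.findContours(m,cv2.RETR_EXTERNAL,cv2.CHAIN_APPROX_NONE)[0],key=cv2.contourArea)
P=np.array([ray(c3,*p[0],173) for p in k])[:,:2].astype(np.float32)
print("rim",cv2.minEnclosingCircle(P),cv2.fitEllipse(P))
E
```

```text
15.875 [635.01255214 232.96462331 250.52349166] [ 9.97276184e-01 -7.37424977e-02 -1.33661242e-03  6.85227603e-04] [705.65327083 222.61974293 393.26769608]
[323.4 218.6] [323.3 195.2]
rim ((546.3744506835938, -34.2059211730957), 41.10718536376953) ((546.5438842773438, -34.14509963989258), (80.88545227050781, 81.24837493896484), 154.9978790283203)
```

View pics/w4.png

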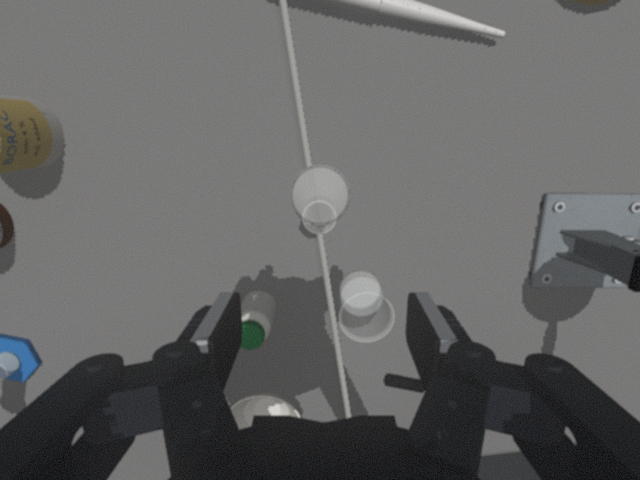

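The wrist view shows the flask mouth at (319,217) and its base at (320.5,196), about 3 mm to the left (tool -y) of the prediction. The dish centre fits at (546.4,-34.2). I descend onto the neck and grip.

Emit:
{"fn": "drive_tool", "kwargs": {
  "commands": [
    {"gripper":0.065,"x":0.0005,"y":-0.003,"z":0.03,"ax":0,"ay":0,"az":0},
    {"gripper":0.065,"x":0.0005,"y":-0.003,"z":0.06,"ax":0,"ay":0,"az":0},
    {"gripper":0.065,"x":0.0005,"y":-0.003,"z":0.09,"ax":0,"ay":0,"az":0},
    {"gripper":0.065,"x":0.0005,"y":-0.003,"z":0.12,"ax":0,"ay":0,"az":0},
    {"gripper":0.065,"x":0.0005,"y":-0.003,"z":0.15,"ax":0,"ay":0,"az":0},
    {"gripper":0.065,"x":0.0005,"y":-0.003,"z":0.17,"ax":0,"ay":0,"az":0},
    {"gripper":0.065,"x":0.0005,"y":-0.003,"z":0.1765,"ax":0,"ay":0,"az":0},
    {"gripper":0.065,"x":0.0005,"y":-0.003,"z":0.1765,"ax":0,"ay":0,"az":0},
    {"gripper":0.065,"x":0.0005,"y":-0.003,"z":0.1765,"ax":0,"ay":0,"az":0}
  ]
}}

```text
time_s: 17.05
ee_pos: [637.8, 236.5, 77.7]
orientation: [0.997, -0.074, 0.001, -0.0]
contact_force: [0.5, -0.6, -0.3]
finger_gap: 64.8
grip_force: 0.0
```

Emit:
{"fn": "drive_tool", "kwargs": {
  "commands": [
    {"gripper":0.045,"x":0,"y":0,"z":0,"ax":0,"ay":0,"az":0},
    {"gripper":0.035,"x":0,"y":0,"z":0,"ax":0,"ay":0,"az":0},
    {"gripper":0.03,"x":0,"y":0,"z":0,"ax":0,"ay":0,"az":0},
    {"gripper":0.025,"x":0,"y":0,"z":0,"ax":0,"ay":0,"az":0},
    {"gripper":0.02,"x":0,"y":0,"z":0,"ax":0,"ay":0,"az":0},
    {"gripper":0.015,"x":0,"y":0,"z":0,"ax":0,"ay":0,"az":0},
    {"gripper":0.01,"x":0,"y":0,"z":0,"ax":0,"ay":0,"az":0},
    {"gripper":0.01,"x":0,"y":0,"z":0,"ax":0,"ay":0,"az":0}
  ],
  "grip_force": 20
}}

```text
time_s: 18.05
ee_pos: [636.9, 236.4, 76.2]
orientation: [0.997, -0.074, 0.0, -0.0]
contact_force: [-2.0, 0.4, 3.4]
finger_gap: 25.1
grip_force: 19.7
```

The flask is held at an opening of 25.1 mm. I lift it, then carry it slowly over the dish.

Emit:
{"fn": "drive_tool", "kwargs": {
  "commands": [
    {"gripper":0.01,"x":0,"y":0,"z":-0.01,"ax":0,"ay":0,"az":0},
    {"gripper":0.01,"x":0,"y":0,"z":-0.03,"ax":0,"ay":0,"az":0},
    {"gripper":0.01,"x":0,"y":0,"z":-0.055,"ax":0,"ay":0,"az":0},
    {"gripper":0.01,"x":0,"y":0,"z":-0.08,"ax":0,"ay":0,"az":0},
    {"gripper":0.01,"x":0,"y":0,"z":-0.105,"ax":0,"ay":0,"az":0},
    {"gripper":0.01,"x":0,"y":0,"z":-0.13,"ax":0,"ay":0,"az":0},
    {"gripper":0.01,"x":0,"y":0,"z":-0.155,"ax":0,"ay":0,"az":0},
    {"gripper":0.01,"x":0,"y":0,"z":-0.18,"ax":0,"ay":0,"az":0},
    {"gripper":0.01,"x":0,"y":0,"z":-0.2,"ax":0,"ay":0,"az":0},
    {"gripper":0.01,"x":0,"y":0,"z":-0.21,"ax":0,"ay":0,"az":0},
    {"gripper":0.01,"x":0,"y":0,"z":-0.21,"ax":0,"ay":0,"az":0}
  ]
}}

```text
time_s: 19.42
ee_pos: [637.0, 236.4, 286.8]
orientation: [0.997, -0.074, 0.001, -0.0]
contact_force: [0.3, 0.0, -1.3]
finger_gap: 25.5
grip_force: 19.7
```

Emit:
{"fn": "drive_tool", "kwargs": {
  "commands": [
    {"gripper":0.01,"x":-0.002,"y":0.012,"z":0,"ax":0,"ay":0,"az":0},
    {"gripper":0.01,"x":-0.006,"y":0.035,"z":0,"ax":0,"ay":0,"az":0},
    {"gripper":0.01,"x":-0.011,"y":0.065,"z":0,"ax":0,"ay":0,"az":0},
    {"gripper":0.01,"x":-0.0165,"y":0.095,"z":0,"ax":0,"ay":0,"az":0},
    {"gripper":0.01,"x":-0.0215,"y":0.125,"z":0,"ax":0,"ay":0,"az":0},
    {"gripper":0.01,"x":-0.0265,"y":0.155,"z":0,"ax":0,"ay":0,"az":0},
    {"gripper":0.01,"x":-0.032,"y":0.185,"z":0,"ax":0,"ay":0,"az":0},
    {"gripper":0.01,"x":-0.037,"y":0.215,"z":0,"ax":0,"ay":0,"az":0},
    {"gripper":0.01,"x":-0.0425,"y":0.245,"z":0,"ax":0,"ay":0,"az":0},
    {"gripper":0.01,"x":-0.0465,"y":0.27,"z":0,"ax":0,"ay":0,"az":0},
    {"gripper":0.01,"x":-0.0485,"y":0.281,"z":0,"ax":0,"ay":0,"az":0},
    {"gripper":0.01,"x":-0.0485,"y":0.281,"z":0,"ax":0,"ay":0,"az":0}
  ]
}}

```text
time_s: 20.92
ee_pos: [546.8, -35.0, 285.3]
orientation: [0.997, -0.075, -0.0, -0.0]
contact_force: [0.3, -0.3, -0.3]
finger_gap: 25.0
grip_force: 19.8
```

Emit:
{"fn": "drive_tool", "kwargs": {
  "commands": [
    {"gripper":0.01,"x":0,"y":0,"z":0.005,"ax":0,"ay":0,"az":0},
    {"gripper":0.01,"x":0,"y":0,"z":0.015,"ax":0,"ay":0,"az":0},
    {"gripper":0.01,"x":0,"y":0,"z":0.025,"ax":0,"ay":0,"az":0},
    {"gripper":0.01,"x":0,"y":0,"z":0.03,"ax":0,"ay":0,"az":0},
    {"gripper":0.01,"x":0,"y":0,"z":0.03,"ax":0,"ay":0,"az":0},
    {"gripper":0.01,"x":0,"y":0,"z":0.03,"ax":0,"ay":0,"az":0}
  ]
}}

```text
time_s: 21.68
ee_pos: [547.5, -34.5, 256.2]
orientation: [0.997, -0.074, 0.0, 0.0]
contact_force: [0.2, 0.1, -0.3]
finger_gap: 25.3
grip_force: 19.8
```

```bash
python3 - <<'E'
from h import *
s=read_state();w=capture("wrist");t=capture("scene")
print(s["time_s"],s["ee_pos"],s["orientation"],s["contact_force"],s["finger_gap"])
cv2.imwrite("pics/a.png",w);cv2.imwrite("pics/b.png",t)
a=w[200:440,220:420];b=t[110:290,280:430]
cv2.imwrite("pics/w5.png",np.hstack([cv2.resize(a,(400,480)),cv2.resize(b,(400,480),interpolation=cv2.INTER_CUBIC)]))
E
```

```text
21.675 [547.48086551 -34.51416267 256.2405675 ] [ 9.97266854e-01 -7.38834560e-02  2.40174540e-04  1.01669246e-05] [ 0.18009707  0.11900595 -0.34807231] 25.302034923152064
```

View pics/w5.png

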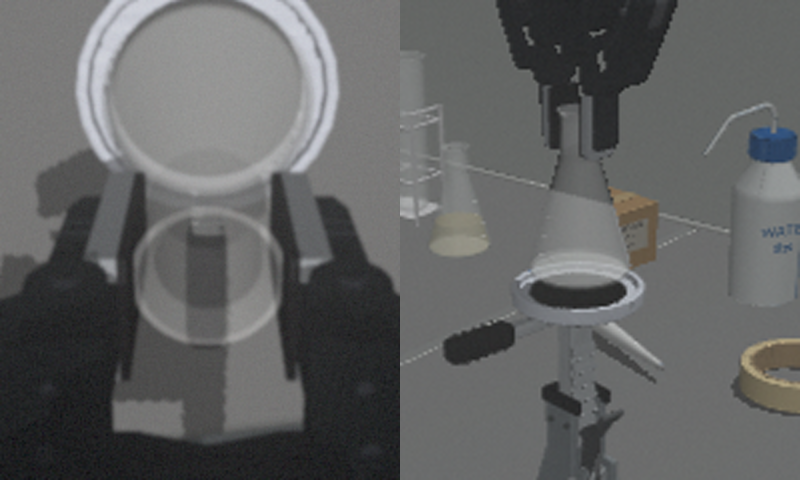

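The wrist and scene views show the flask upright and centred over the dish to within 1–2 mm (wrist crop: base at u≈205, dish at u≈208). I lower it in small steps and feel for contact.

Emit:
{"fn": "drive_tool", "kwargs": {
  "commands": [
    {"gripper":0.01,"x":0,"y":0,"z":0.002,"ax":0,"ay":0,"az":0},
    {"gripper":0.01,"x":0,"y":0,"z":0.004,"ax":0,"ay":0,"az":0},
    {"gripper":0.01,"x":0,"y":0,"z":0.006,"ax":0,"ay":0,"az":0},
    {"gripper":0.01,"x":0,"y":0,"z":0.007,"ax":0,"ay":0,"az":0}
  ]
}}

```text
time_s: 22.28
ee_pos: [547.2, -34.5, 248.6]
orientation: [0.997, -0.074, -0.0, -0.0]
contact_force: [-1.0, -0.1, -0.3]
finger_gap: 25.4
grip_force: 19.8
```

Emit:
{"fn": "drive_tool", "kwargs": {
  "commands": [
    {"gripper":0.01,"x":0,"y":0,"z":0.0005,"ax":0,"ay":0,"az":0},
    {"gripper":0.01,"x":0,"y":0,"z":0.001,"ax":0,"ay":0,"az":0},
    {"gripper":0.01,"x":0,"y":0,"z":0.001,"ax":0,"ay":0,"az":0}
  ]
}}

```text
time_s: 22.65
ee_pos: [547.3, -34.5, 247.9]
orientation: [0.997, -0.074, 0.0, -0.0]
contact_force: [-0.2, -0.3, -1.0]
finger_gap: 25.1
grip_force: 19.8
```

Emit:
{"fn": "drive_tool", "kwargs": {
  "commands": [
    {"gripper":0.01,"x":0,"y":0,"z":0.0005,"ax":0,"ay":0,"az":0},
    {"gripper":0.01,"x":0,"y":0,"z":0.0005,"ax":0,"ay":0,"az":0}
  ]
}}

```text
time_s: 22.9
ee_pos: [547.3, -34.5, 247.4]
orientation: [0.997, -0.074, -0.0, -0.0]
contact_force: [-0.0, 0.7, -0.4]
finger_gap: 25.2
grip_force: 19.8
```

Emit:
{"fn": "drive_tool", "kwargs": {
  "commands": [
    {"gripper":0.01,"x":0,"y":0,"z":0.0005,"ax":0,"ay":0,"az":0},
    {"gripper":0.01,"x":0,"y":0,"z":0.0005,"ax":0,"ay":0,"az":0}
  ]
}}

```text
time_s: 23.15
ee_pos: [547.3, -34.5, 246.9]
orientation: [0.997, -0.074, -0.0, -0.0]
contact_force: [0.3, -0.4, -0.4]
finger_gap: 25.5
grip_force: 19.8
```

Emit:
{"fn": "drive_tool", "kwargs": {
  "commands": [
    {"gripper":0.01,"x":0,"y":0,"z":0.0005,"ax":0,"ay":0,"az":0},
    {"gripper":0.01,"x":0,"y":0,"z":0.0005,"ax":0,"ay":0,"az":0}
  ]
}}

```text
time_s: 23.4
ee_pos: [547.3, -34.5, 246.4]
orientation: [0.997, -0.074, -0.0, 0.0]
contact_force: [0.6, -0.9, -0.2]
finger_gap: 25.0
grip_force: 19.8
```

Emit:
{"fn": "drive_tool", "kwargs": {
  "commands": [
    {"gripper":0.01,"x":0,"y":0,"z":0.0005,"ax":0,"ay":0,"az":0},
    {"gripper":0.01,"x":0,"y":0,"z":0.0005,"ax":0,"ay":0,"az":0}
  ]
}}

```text
time_s: 23.65
ee_pos: [547.3, -34.5, 245.8]
orientation: [0.997, -0.074, -0.0, -0.0]
contact_force: [1.0, 0.2, -0.7]
finger_gap: 25.4
grip_force: 19.8
```

Emit:
{"fn": "drive_tool", "kwargs": {
  "commands": [
    {"gripper":0.01,"x":0,"y":0,"z":0.0005,"ax":0,"ay":0,"az":0},
    {"gripper":0.01,"x":0,"y":0,"z":0.0005,"ax":0,"ay":0,"az":0}
  ]
}}

```text
time_s: 23.9
ee_pos: [547.3, -34.5, 245.4]
orientation: [0.997, -0.074, 0.0, -0.0]
contact_force: [0.3, -0.8, -1.4]
finger_gap: 25.4
grip_force: 19.8
```

Emit:
{"fn": "drive_tool", "kwargs": {
  "commands": [
    {"gripper":0.01,"x":0,"y":0,"z":0.0005,"ax":0,"ay":0,"az":0},
    {"gripper":0.01,"x":0,"y":0,"z":0.0005,"ax":0,"ay":0,"az":0}
  ]
}}

```text
time_s: 24.15
ee_pos: [547.3, -34.5, 244.8]
orientation: [0.997, -0.074, -0.0, -0.0]
contact_force: [0.7, 0.5, -1.3]
finger_gap: 25.1
grip_force: 19.8
```

Emit:
{"fn": "drive_tool", "kwargs": {
  "commands": [
    {"gripper":0.01,"x":0,"y":0,"z":0.0005,"ax":0,"ay":0,"az":0},
    {"gripper":0.01,"x":0,"y":0,"z":0.0005,"ax":0,"ay":0,"az":0}
  ]
}}

```text
time_s: 24.4
ee_pos: [547.5, -34.5, 244.8]
orientation: [0.997, -0.074, 0.0, 0.0]
contact_force: [-0.9, 0.8, 2.6]
finger_gap: 25.2
grip_force: 20.0
```

Contact came at 244.8, as predicted, with about 3 N. I open the fingers and rise straight up.

Emit:
{"fn": "drive_tool", "kwargs": {
  "commands": [
    {"gripper":0.028,"x":0,"y":0,"z":0,"ax":0,"ay":0,"az":0},
    {"gripper":0.032,"x":0,"y":0,"z":0,"ax":0,"ay":0,"az":0},
    {"gripper":0.045,"x":0,"y":0,"z":0,"ax":0,"ay":0,"az":0},
    {"gripper":0.06,"x":0,"y":0,"z":0,"ax":0,"ay":0,"az":0},
    {"gripper":0.06,"x":0,"y":0,"z":0,"ax":0,"ay":0,"az":0},
    {"gripper":0.06,"x":0,"y":0,"z":0,"ax":0,"ay":0,"az":0}
  ]
}}

```text
time_s: 25.15
ee_pos: [547.3, -34.5, 244.4]
orientation: [0.997, -0.074, -0.0, -0.0]
contact_force: [-0.1, -0.5, -0.1]
finger_gap: 59.7
grip_force: 0.0
```

Emit:
{"fn": "drive_tool", "kwargs": {
  "commands": [
    {"gripper":0.06,"x":0,"y":0,"z":-0.01,"ax":0,"ay":0,"az":0},
    {"gripper":0.06,"x":0,"y":0,"z":-0.03,"ax":0,"ay":0,"az":0},
    {"gripper":0.06,"x":0,"y":0,"z":-0.06,"ax":0,"ay":0,"az":0},
    {"gripper":0.06,"x":0,"y":0,"z":-0.1,"ax":0,"ay":0,"az":0},
    {"gripper":0.06,"x":0,"y":0,"z":-0.14,"ax":0,"ay":0,"az":0},
    {"gripper":0.06,"x":0,"y":0,"z":-0.15,"ax":0,"ay":0,"az":0},
    {"gripper":0.06,"x":0,"y":0,"z":-0.15,"ax":0,"ay":0,"az":0},
    {"gripper":0.06,"x":0,"y":0,"z":-0.15,"ax":0,"ay":0,"az":0}
  ]
}}

```text
time_s: 26.15
ee_pos: [546.9, -34.5, 392.8]
orientation: [0.997, -0.074, -0.001, -0.0]
contact_force: [0.2, 0.5, -0.1]
finger_gap: 60.1
grip_force: 0.0
```

```bash
python3 - <<'E'
from h import *
s=read_state();c=get_calibration("wrist");w=capture("wrist");t=capture("scene")
print(s["time_s"],s["ee_pos"],s["contact_force"])
p=proj(c,[546.5,-34.2,169]);print(p,proj(c,[546.5,-34.2,271]))
x,y=int(p[0]),int(p[1]);x0=x-100;y0=max(0,y-100);print(x0,y0)
a=w[y0:y0+200,x0:x0+200];b=t[110:310,270:470]
cv2.imwrite("pics/w6.png",np.hstack([cv2.resize(a,(400,400)),cv2.resize(b,(400,400),interpolation=cv2.INTER_CUBIC)]))
E
```

```text
26.15 [546.90092929 -34.45978363 392.84324895] [ 0.24097766  0.49734862 -0.14106094]
[323.6 200.9] [323.6 228.4]
223 100
```

View pics/w6.png

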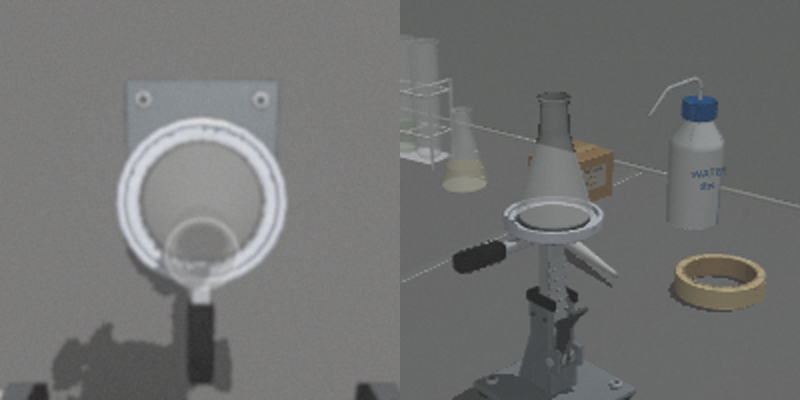

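The picture shows the flask standing upright on the dish: its base spans u 140–262 with its top edge at v 137 in the crop, against a dish centre of (202,202). That is within about 1 mm, and the gripper is clear.

```bash
python3 -c "
from workcell import *
print(close_job())"
```

```text
the job is handed in; nothing more can be done
None
```

The platform was lifted five felt clicks and pressed down with about 9.5 N on the pawl. The flask stands upright within about 1 mm of the dish's centre, the gripper is clear, and I didn't touch the beaker, vial or stopper; the job is handed in, but no verdict came back.

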